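# Photograph a resin mount: mains on, change over to top light, release the camera

### The arm

A 6-joint arm with a two-finger parallel gripper is mounted at the origin on a cart in front of the work surface, level with it; the furniture and walls round the work are solid. World frame = base frame: x ahead of the robot, y to its left, z up, the work surface at z = 0. Lengths are in m, angles in degrees, forces in N, time in s.
With the tool pointing down it reaches from about 0.375 to 0.9 m from the base axis. Payload 3.1 kg.
Tool frame: the origin (TCP) lies on the centre line of the jaws, within the pads' length; the fingertips stand 22 mm ahead of it and the grasp point (between the pads) lies 3 mm ahead of it; z points along the fingers, y is the line along which they close (so a half turn about z gives the same grasp; the last joint's range is limited). The gripper opens to 87 mm and grips with 3 to 60 N. Pads are 19 mm wide; open, the fingers measure 117 mm over their backs; the gripper's body (75 mm by 190 mm) begins 51 mm behind the grasp point.
Start: joints at [-83.91, 30.224, 82.088, -0, 67.689, -10.227], TCP at [0.176, -0.6, 0.245] pointing down, gripper open.
Joint ranges: [-176.69, 176.69], [-43.24, 126.21], [12.49, 139.97], [-82, 262], [0, 151.66], [-163.58, 163.58]. Speed limits (degrees/s): [159.86, 159.86, 180, 180, 180, 180].

### API

Orientations are given as a 3x3 rotation matrix whose columns are the frame's x, y, z axes.
In Python, from rig import * gives the robot as it stands.
- The arm moves only by the shell command python3 -m jog 'ROWS'. ROWS is text: rows parted by semicolons, each of 7 numbers parted by spaces: the shift along the tool's x, y, z in mm, then the turn, a rotation vector about the tool's x, y, z in rad, then the finger opening in mm, from 0 to 87. In form: tx ty tz ax ay az fingers; .... A call has 1 to 12 rows; each row shifts and turns the commanded pose from where the row before left it, along the tool's axes as they then stand; what a row does not reach is not made up. A row lasts 1/8 s, in which the tool goes at most 62.5 mm and 10.7 degrees, less where a joint would pass 70% of its speed; a pose out of reach is approached as far as the arm can. A call with a gripper value outside its range is refused whole. The fingers move at their own pace and stop on an object; the grip force is fixed at half the most. Time passes only in rows, so rows that do not move let the fingers close. It gives the time, the measured TCP pose, the force, the opening and the grip force at its end, in the units of the state.
- read_state(): the state, without advancing time (a new reading comes with each control period).
- capture(name): name is "scene" or "side" or "wrist"; returns a dict with "color" (400x640x3 uint8, red, green, blue), "camera_matrix" (3x3 intrinsics, pixels), "distortion" ([k1, k2, p1, p2, k3] as OpenCV has them; the pictures are not rectified), "R" (3x3) and "t" (3): a world point X has camera coordinates R X + t. Camera axes: x right, y down, z forward; pixel columns grow to the right and rows downward; lengths in m; the calibration is good to about 2 mm. A picture is of the moment at which its call begins. There is no depth.
- hand_in(): hands the job in; it is judged then, once.
Trained networks look in the newest picture that a camera, given by its name, has taken for a name from the list of things; names that differ only in an ending like _2 or _b are one class to them, and where a whole thing is asked for, a point or a joint stands for the part that bears it (a point fixed in the world has none). Each returns a list of dicts, best first, with "conf" (0 to 1); they miss things now and then, are a little off and sometimes report something else, mostly with a low value. They report only what shows in the picture. A call takes as long as a camera call.
- find_in(camera, target): "at" ([x, y, z] in m, in world coordinates, good to about 4 mm: the middle of the surface that is visible of it).
- trace(camera, target): "pixels" (400x640 bool, what is visible of it).
- place_of(camera, target): "at" ([x, y, z] in m, in world coordinates, good to about 4 mm: a listed point, or the origin of a listed thing).
The state is a dict: "time_s": time; "joint_positions": joint angles; "qvel": joint speeds; "tau": joint torques, N m; "position": TCP position; "tcp_rot": TCP orientation; "force": force on the tool from outside, world axes, zero at the start; "moment": the same for the moment, N m; "opening": opening from 0.0 (shut) to 1.0 (fully open); "grasp_force": force on a finger pad.
Only numpy, scipy, OpenCV 4.12 (cv2) and the standard library are available. Lean on these libraries where they do the work, as an engineer would, in place of code of your own. Each camera call takes 0.05 s, during which the arm holds its last target. There are 200 camera calls.

### The job

Take a picture of the resin mount under the microscope. Switch the light controller on by pushing down the raised far half of its rocker, then change over from stage light to top light by pressing in the square key that stands proud, the middle control (the other key springs out), and only after that press the large round button of the camera release pad right down and let it come back up. Only push with the fingertips: do not grasp, lift or shift the pad, leave its small button alone, and leave the things lying around where they are.

Things in the scene. Friction and masses are not known exactly. Their poses are not given: they have to be found in the camera images.
- controller: White-grey light controller case, 130 (x) x 210 (y) x 60 mm, fixed. Its panel leans 0.14 rad to its own -x (front); panel centre 52 mm above the worktop. Origin: on the worktop below it; x to the rear, y left. Front row, 22 mm before the centre, left to right: rocker (y +68 mm), top light key (+4), stage light key (-48). Two fixed dimmer knobs, 14 mm high, 58 mm behind the keys.
- mains_rocker (a joint): Black over-centre rocker, 28 wide (y) x 48 mm long (x), turning on a cross axis in its middle. 0 = off as found (far half raised, its edge about 15 mm above the panel), 0.40 rad = on (far half down, about 6 mm above the panel). 16 mm behind the axis it takes about 3.5 N, then snaps over and stays on a firm stop.
- rocker_far_half (a point): Point on the top face of the rocker's far half, on its middle line, 16 mm behind the axis: where to press. It sinks about 6 mm from off to on.
- top_light_key (a joint): Key for light from above: 0 = out (as found; its face 12.5 mm above the panel), 0.008 m = in (face 4.5 mm above the panel). Linked to the other key: as this goes in, the other comes out. Takes about 3 N at first, snaps past the middle and stays in against a firm stop.
- top_light_key_face (a point): Centre of the top face of the top light key: black square keycap 25 x 25 mm, moving along the panel's normal; the middle one of the three controls in the front row.
- stage_light_key (a joint): Key for light from below: 0 = in (as found), 0.008 m = out. Linked to the top light key.
- stage_light_key_face (a point): Centre of the top face of the stage light key, a keycap of the same shape 52 mm to the right of the top light key; as found it is in, only 4.5 mm above the panel.
- release_pad: Camera release pad: loose grey box 76 (x) x 124 (y) x 30 mm, about 0.45 kg, on four rubber feet on the worktop. Origin: centre of its underside. The large button is 24 mm to the left (+y) of its centre, the small one 34 mm to the right (-y).
- release_button (a joint): Large round release button: 0 = up, 0.006 m = fully down on a firm stop. A spring returns it; about 1.5 N to start, 3.5 N fully down.
- release_button_face (a point): Centre of the top of the large round release button, 33 mm across; 10.5 mm above the pad's top when up. It moves straight down.
- record_button (a joint): Small round button on the same pad, 18 mm across, 8.5 mm above the pad's top: 0 = up, 0.004 m = fully down. To be left alone.
- resin_mount_2: Bystander: resin mount, a cylinder 25 mm across and 18 mm high, standing beside the controller. Origin: centre of its underside.
- resin_mount_3: Bystander: resin mount, a cylinder 30 mm across and 22 mm high, standing beside the controller. Origin: centre of its underside.
- loupe: Bystander: folding loupe, 34 x 63 x 12 mm, lying flat. Origin: centre of its underside.
- tweezers_flat: Bystander: tweezers, 15 x 110 x 8 mm, lying flat. Origin: centre of the underside.
- dust_cap_large: Bystander: round black dust cap, 70 mm across, 9 mm high. Origin: centre of its underside.
- aux_lens: Bystander: black auxiliary objective, 50 mm across, 32 mm high. Origin: centre of its underside.
- lens_brush: Bystander: wooden lens brush, 14 x 132 x 14 mm, lying flat. Origin: centre of its underside.

How it is judged:
By the outcome, as a careful person would: the job done as asked, in the order asked, and still so for the second after the job is handed in, with the robot touching nothing.
It also fails if it takes over 48 s, if anything falls off the work surface, if the arm or the gripper's body presses on something with over 40 N, if the wrist force passes 120 N, or if a joint passes its speed limit or range.

## Working session

There is one attempt and no reset: what is moved stays moved. The work goes in short steps, Python scripts to look and compute and a shell command to move; the robot and the scene stay as the last step left them, time stands still between calls to the robot, and variables do not carry over. Pictures are saved under pics/ and viewed, at most 10 in all, crops included, and the job is handed in when it is done.

```bash
mkdir -p pics; python3 - <<'E'
from rig import *
import cv2,numpy as np
s=read_state();print(s['time_s'],s['position'],np.round(s['tcp_rot'],3).tolist(),s['force'],s['opening'])
for c in ['scene','side']:
    p=capture(c);cv2.imwrite(f'pics/{c}0.png',p['color'][:,:,::-1])
    for n in ['controller','rocker_far_half','top_light_key_face','stage_light_key_face','release_pad','release_button_face','resin_mount_2','loupe','tweezers_flat','dust_cap_large','aux_lens','lens_brush']:
        print(c,n,[(np.round(d['at'],4).tolist(),round(d['conf'],2)) for d in place_of(c,n)[:2]])
print(read_state()['time_s'])
E
```

```text
0.0 [ 0.17557251 -0.59910662  0.24357725] [[0.96, 0.281, -0.0], [0.281, -0.96, 0.002], [0.0, -0.002, -1.0]] [ 0.25169954  0.14079643 -0.46856303] 1.001403346721469
scene controller [([0.5012, 0.0761, 0.0002], 0.66)]
scene rocker_far_half [([0.4998, 0.1486, 0.0624], 0.5)]
scene top_light_key_face [([0.4768, 0.0782, 0.0611], 0.58), ([0.5233, -0.2845, -0.0005], 0.33)]
scene stage_light_key_face [([0.4791, 0.0271, 0.0506], 0.59)]
scene release_pad [([0.5242, -0.2871, -0.0027], 0.59), ([0.7114, -0.1153, -0.0037], 0.34)]
scene release_button_face [([0.5373, -0.2712, 0.0422], 0.57)]
scene resin_mount_2 [([0.5318, -0.0624, 0.0028], 0.53), ([0.4681, -0.0563, 0.0016], 0.45)]
scene loupe [([0.4574, 0.2287, 0.0018], 0.74)]
scene tweezers_flat [([0.5686, 0.223, -0.0023], 0.4)]
scene dust_cap_large [([0.7125, -0.1164, -0.0046], 0.5)]
scene aux_lens []
scene lens_brush [([0.3597, -0.1493, 0.0029], 0.65), ([0.5396, -0.2695, 0.0417], 0.26)]
side controller [([0.5056, 0.0751, -0.0018], 0.65)]
side rocker_far_half [([0.4951, 0.1475, 0.0643], 0.64)]
side top_light_key_face [([0.4816, 0.081, 0.0611], 0.44)]
side stage_light_key_face [([0.4799, 0.0314, 0.0531], 0.6)]
side release_pad [([0.5267, -0.2901, 0.0011], 0.67)]
side release_button_face [([0.5363, -0.2633, 0.0378], 0.49)]
side resin_mount_2 [([0.5347, -0.0648, -0.0021], 0.67)]
side loupe [([0.4581, 0.2232, -0.0042], 0.58)]
side tweezers_flat [([0.6817, -0.2359, -0.0012], 0.48)]
side dust_cap_large [([0.7133, -0.1132, -0.0039], 0.76), ([0.467, -0.0582, 0.0037], 0.63)]
side aux_lens [([0.4581, 0.2264, -0.0038], 0.58)]
side lens_brush [([0.4591, 0.2264, -0.0044], 0.61), ([0.3554, -0.1488, -0.0044], 0.42)]
1.3
```

View pics/scene0.png

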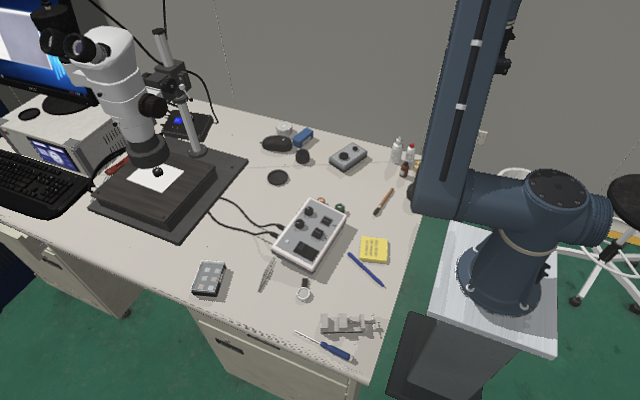

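View pics/side0.png

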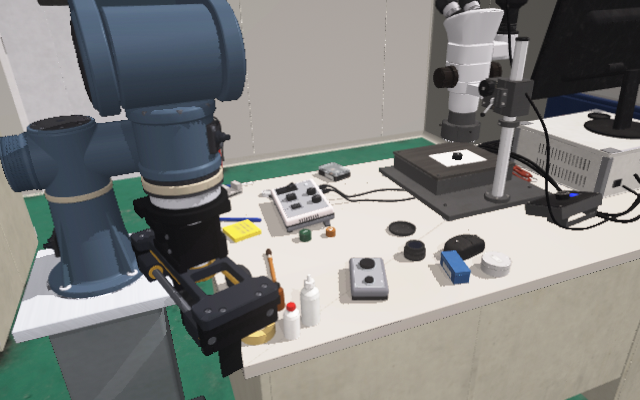

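The scene view shows the controller near (310,235) and the pad near (348,157). In the side view they are near (302,205) and (367,278). Both agree with the networks, so I'm moving over the pad with the fingers shut.

```bash
python3 -m jog '0 0 0 0 0 0.143 0; 0 0 0 0 0 0.143 0; 39 -45 0 0 0 0 0; 39 -45 0 0 0 0 0; 39 -45 0 0 0 0 0; 39 -45 0 0 0 0 0; 39 -45 0 0 0 0 0; 39 -45 0 0 0 0 0; 30 -45 0 0 0 0 0; 0 0 0 0 0 0 0; 0 0 0 0 0 0 0'
python3 - <<'E'
from rig import *
import cv2,numpy as np
s=read_state();print(s['time_s'],s['position'],np.round(s['tcp_rot'],3).tolist(),s['force'],s['opening'])
p=capture('wrist');cv2.imwrite('pics/w1.png',p['color'][:,:,::-1]);print((-p['R'].T@p['t']))
for n in ['release_pad','release_button_face','record_button']:
    print(n,[(np.round(d['at'],4).tolist(),round(d['conf'],2)) for d in (place_of if n!='record_button' else find_in)('wrist',n)[:2]])
E
```

```text
time_s: 2.68
position: [0.4401, -0.2853, 0.2447]
tcp_rot: [[1.0, -0.0, 0.0], [-0.0, -1.0, -0.001], [0.0, 0.001, -1.0]]
force: [-0.2, -0.1, -0.2]
opening: 0.005
grasp_force: 0.0
2.675 [ 0.4400987  -0.28533895  0.24470183] [[1.0, -0.0, 0.0], [-0.0, -1.0, -0.001], [0.0, 0.001, -1.0]] [-0.22371587 -0.1259722  -0.23632027] 0.00460010372649732
[ 0.51776564 -0.28522324  0.38464863]
release_pad [([0.5281, -0.2949, 0.0023], 0.56)]
release_button_face [([0.5362, -0.2682, 0.0403], 0.8), ([0.5038, 0.0782, 0.0003], 0.52)]
record_button [([0.5162, -0.3228, 0.0405], 0.77)]
```

View pics/w1.png

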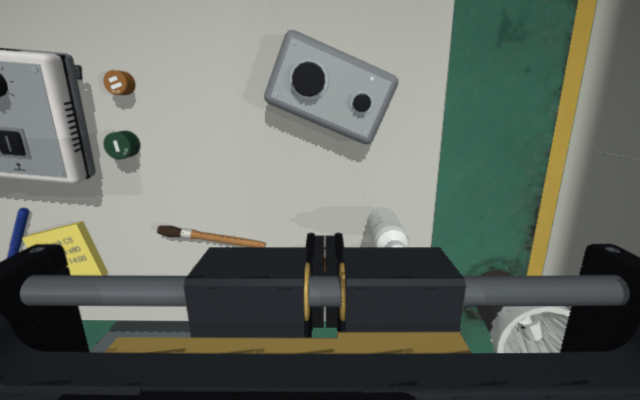

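The wrist view shows the large button at (308,79), the small one at (362,103), and the controller's edge at the left. Moving on to look over the controller.

```bash
python3 -m jog '-3 -60 0 0 0 0 0; -3 -60 0 0 0 0 0; -3 -60 0 0 0 0 0; -3 -60 0 0 0 0 0; -3 -60 0 0 0 0 0; -3 -60 0 0 0 0 0; 0 0 0 0 0 0 0; 0 0 0 0 0 0 0'
cat > h.py <<'E'
from rig import *
import cv2,numpy as np
def ray(p,uv,z):
    n=cv2.undistortPoints(np.array([[uv]],float),p['camera_matrix'],np.array(p['distortion']))[0,0]
    R=np.array(p['R']);c=-R.T@p['t'];d=R.T@[n[0],n[1],1]
    return c+d*(z-c[2])/d[2]
E
python3 - <<'E'
from h import *
p=capture('wrist');cv2.imwrite('pics/w2.png',cv2.resize(p['color'][:260,100:540,::-1],None,fx=1.8,fy=1.8))
for n in ['controller','rocker_far_half','top_light_key_face','stage_light_key_face']:
    print(n,[(np.round(d['at'],4).tolist(),round(d['conf'],2)) for d in place_of('wrist',n)[:2]])
for n,z in [('top_light_key_face',.061),('stage_light_key_face',.0533),('mains_rocker',.06)]:
    t=trace('wrist',n)
    if t:
        ys,xs=np.nonzero(t[0]['pixels']);uv=((xs.min()+xs.max())/2,(ys.min()+ys.max())/2)
        print(n,t[0]['conf'],xs.min(),xs.max(),ys.min(),ys.max(),ray(p,uv,z),ray(p,(xs.mean(),ys.mean()),z))
E
```

```text
time_s: 3.88
position: [0.4229, 0.0742, 0.2447]
tcp_rot: [[1.0, -0.001, 0.001], [-0.001, -1.0, -0.001], [0.001, 0.001, -1.0]]
force: [0.0, 0.1, 1.0]
opening: 0.005
grasp_force: 0.0
controller [([0.5037, 0.0759, -0.0034], 0.86)]
rocker_far_half [([0.503, 0.14, 0.0612], 0.55)]
top_light_key_face [([0.4787, 0.0833, 0.0611], 0.89)]
stage_light_key_face [([0.4733, 0.0323, 0.0525], 0.89)]
top_light_key_face 0.92 302 328 106 133 [0.4814799  0.08250616 0.061     ] [0.48115651 0.08261038 0.061     ]
stage_light_key_face 0.74 355 382 110 137 [0.47719143 0.03077128 0.0533    ] [0.47717301 0.03113153 0.0533    ]
mains_rocker 0.57 234 264 87 139 [0.48754275 0.14476238 0.06      ] [0.48840856 0.14419983 0.06      ]
```

View pics/w2.png

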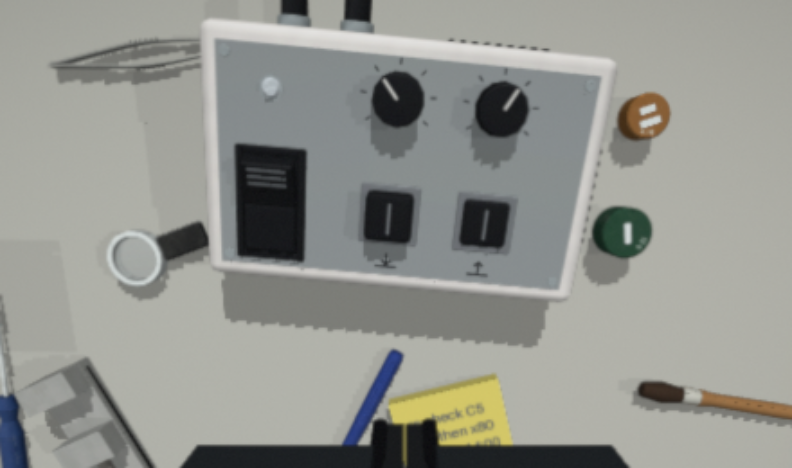

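The panel picture shows the rocker around (270,203), the top light key at (389,216), and the stage key at (486,223). The case is yawed about -4.9°. Going above the rocker's far half at roughly (0.504, 0.144).

```bash
python3 -m jog '27 -23 40 0 0 0 0; 27 -23 40 0 0 0 0; 27 -24 40 0 0 0 0; 0 0 20 0 0 0.085 0; 0 0 0 0 0 0 0; 0 0 0 0 0 0 0'
python3 - <<'E'
from h import *
for c in ['wrist','side']:
    p=capture(c)
    print(c,[(np.round(d['at'],4).tolist(),round(d['conf'],2)) for d in place_of(c,'rocker_far_half')[:2]])
    k=p['color'][:,:,::-1]
    if c=='wrist': a=k[100:360,180:460]
    else: b=k[130:260,220:400]
cv2.imwrite('pics/w3.png',np.hstack([cv2.resize(a,(400,372)),cv2.resize(b,(400,372))]))
E
```

```text
time_s: 5.03
position: [0.5038, 0.1445, 0.1052]
tcp_rot: [[0.996, -0.085, 0.001], [-0.085, -0.996, 0.0], [0.001, -0.0, -1.0]]
force: [-0.7, -0.8, 0.7]
opening: 0.004
grasp_force: 0.0
wrist [([0.5026, 0.1395, 0.064], 0.74)]
side [([0.4998, 0.1462, 0.0642], 0.59)]
```

View pics/w3.png

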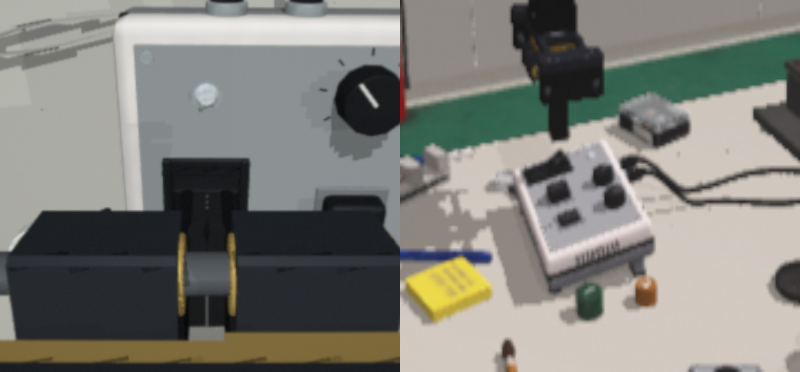

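The wrist view shows the fingers at x≈207, centred on the rocker (163–249). Pressing down.

```bash
python3 -m jog '0 0 10 0 0 0 0; 0 0 4 0 0 0 0; 0 0 4 0 0 0 0; 0 0 3 0 0 0 0; 0 0 2 0 0 0 0; 0 0 0 0 0 0 0'
```

```text
time_s: 5.98
position: [0.5022, 0.1448, 0.0809]
tcp_rot: [[0.996, -0.086, -0.003], [-0.086, -0.996, -0.0], [-0.003, 0.0, -1.0]]
force: [-0.8, -0.1, -0.7]
opening: 0.005
grasp_force: 0.0
```

```bash
python3 -m jog '0 0 1.5 0 0 0 0; 0 0 1.5 0 0 0 0; 0 0 0 0 0 0 0'
```

```text
time_s: 6.35
position: [0.5027, 0.1449, 0.0795]
tcp_rot: [[0.996, -0.086, -0.001], [-0.086, -0.996, -0.0], [-0.001, 0.0, -1.0]]
force: [-2.5, -0.5, 10.8]
opening: 0.002
grasp_force: 5.2
```

```bash
python3 -m jog '0 0 1 0 0 0 0; 0 0 0 0 0 0 0; 0 0 -15 0 0 0 0; 0 0 -15 0 0 0 0; -26 58 0 0 0 0 0; 0 0 0 0 0 0 0; 0 0 0 0 0 0 0'
python3 - <<'E'
from h import *
for c in ['wrist','side']:
    p=capture(c)
    for n in ['rocker_far_half','top_light_key_face']:
        print(c,n,[(np.round(d['at'],4).tolist(),round(d['conf'],2)) for d in place_of(c,n)[:2]])
    k=p['color'][:,:,::-1]
    if c=='wrist': a=k[100:360,180:460]
    else: b=k[150:240,240:360]
cv2.imwrite('pics/w4.png',np.hstack([cv2.resize(a,(400,372)),cv2.resize(b,(400,300)) if 0 else cv2.resize(b,(400,372))]))
E
```

```text
time_s: 7.22
position: [0.474, 0.0901, 0.108]
tcp_rot: [[0.996, -0.087, 0.002], [-0.087, -0.996, 0.0], [0.002, -0.0, -1.0]]
force: [0.8, 0.2, 0.9]
opening: 0.005
grasp_force: 0.0
wrist rocker_far_half [([0.5038, 0.1405, 0.0563], 0.94)]
wrist top_light_key_face [([0.4792, 0.0814, 0.0582], 0.61), ([0.4764, 0.0311, 0.0525], 0.44)]
side rocker_far_half [([0.5005, 0.1465, 0.0586], 0.54)]
side top_light_key_face []
```

View pics/w4.png

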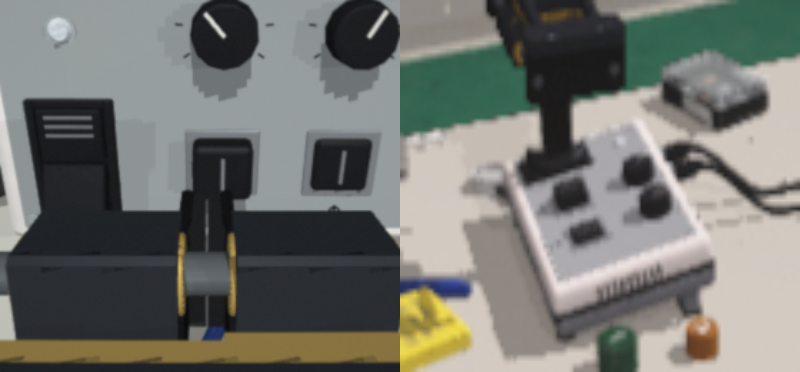

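The rocker is on: its far half's height fell from 64 to about 57 mm, and the view shows it flat. In the wrist view the key is centred at (222,168) and the fingers at 207, so I'm shifting right and pressing.

```bash
python3 -m jog '7 7 10 0 0 0 0; 0 0 8 0 0 0 0; 0 0 4 0 0 0 0; 0 0 3 0 0 0 0; 0 0 3 0 0 0 0; 0 0 2 0 0 0 0; 0 0 0 0 0 0 0'
```

```text
time_s: 8.4
position: [0.4791, 0.0828, 0.0773]
tcp_rot: [[0.996, -0.086, -0.001], [-0.086, -0.996, 0.0], [-0.001, -0.0, -1.0]]
force: [-0.5, -0.0, 0.0]
opening: 0.004
grasp_force: 0.0
```

```bash
python3 -m jog '0 0 1.5 0 0 0 0; 0 0 1.5 0 0 0 0; 0 0 0 0 0 0 0'
```

```text
time_s: 8.78
position: [0.4793, 0.0828, 0.0762]
tcp_rot: [[0.996, -0.086, 0.001], [-0.086, -0.996, -0.0], [0.001, -0.0, -1.0]]
force: [-3.6, -0.2, 15.9]
opening: 0.007
grasp_force: 8.2
```

Firm stop at the expected depth. Retreat and check.

```bash
python3 -m jog '0 0 -15 0 0 0 0; 0 0 -30 0 0 0 0; -30 0 -50 0 0 0 0; -30 0 -50 0 0 0 0; 0 0 0 0 0 0 0; 0 0 0 0 0 0 0'
python3 - <<'E'
from h import *
for c in ['wrist','scene']:
    p=capture(c)
    for n in ['rocker_far_half','top_light_key_face','stage_light_key_face']:
        print(c,n,[(np.round(d['at'],4).tolist(),round(d['conf'],2)) for d in place_of(c,n)[:2]])
    k=p['color'][:,:,::-1]
    if c=='wrist': a=k[20:210,200:430]
    else: b=k[190:280,260:370]
cv2.imwrite('pics/w5.png',np.hstack([cv2.resize(a,(400,330)),cv2.resize(b,(400,330))]))
E
```

```text
time_s: 9.52
position: [0.4201, 0.0878, 0.2197]
tcp_rot: [[0.996, -0.086, 0.001], [-0.086, -0.996, -0.0], [0.001, -0.0, -1.0]]
force: [-0.2, 0.8, 0.6]
opening: 0.002
grasp_force: 0.0
wrist rocker_far_half [([0.5067, 0.1417, 0.0583], 0.62)]
wrist top_light_key_face [([0.4561, 0.2285, -0.0026], 0.63), ([0.481, 0.082, 0.0505], 0.6)]
wrist stage_light_key_face [([0.4757, 0.0318, 0.06], 0.66)]
scene rocker_far_half [([0.5042, 0.145, 0.0567], 0.6)]
scene top_light_key_face [([0.48, 0.0809, 0.0524], 0.57)]
scene stage_light_key_face [([0.4795, 0.027, 0.0582], 0.39), ([0.5041, 0.0751, -0.0006], 0.25)]
```

View pics/w5.png

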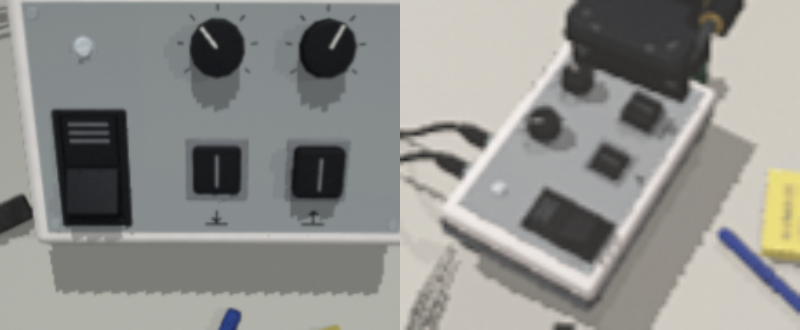

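Wrist crop: the top key at (217,170) is now in, the stage key at (318,172) stands out, and the rocker is flat at the far end. Now to the pad.

```bash
python3 -m jog '9 59 0 0 0 0 0; 9 59 0 0 0 0 0; 9 59 0 0 0 0 0; 9 59 0 0 0 0 0; 9 59 0 0 0 0 0; 9 59 0 0 0 0 0; 0 0 0 0 0 0 0; 0 0 0 0 0 0 0'
python3 - <<'E'
from h import *
p=capture('wrist');cv2.imwrite('pics/w6.png',p['color'][:,:,::-1])
s=read_state();T=s['tcp_rot'];P=s['position']
for n in ['release_button_face','record_button']:
    if n[2]=='l':print(n,[(np.round(d['at'],4).tolist(),round(d['conf'],2)) for d in place_of('wrist',n)[:2]])
for n in ['release_button_face','release_button','record_button']:
    for t in trace('wrist',n)[:1]:
        ys,xs=np.nonzero(t['pixels']);x=ray(p,((xs.min()+xs.max())/2,(ys.min()+ys.max())/2),.0405)
        print(n,t['conf'],xs.min(),xs.max(),ys.min(),ys.max(),x,'tool mm',T.T@(x-P)*1000)
E
```

```text
time_s: 10.92
position: [0.4424, -0.269, 0.2188]
tcp_rot: [[0.996, -0.087, -0.002], [-0.087, -0.996, 0.002], [-0.002, -0.002, -1.0]]
force: [-0.6, 0.7, -0.4]
opening: 0.006
grasp_force: 0.0
release_button_face [([0.5386, -0.2668, 0.0449], 0.75)]
release_button_face 0.6 298 334 60 99 [ 0.53641094 -0.26970993  0.0405    ] tool mm [ 94.13448634  -6.22501091 178.26700338]
release_button 0.69 299 333 61 98 [ 0.53641094 -0.26970993  0.0405    ] tool mm [ 94.13448634  -6.22501091 178.26700338]
record_button 0.59 366 386 90 109 [ 0.51443835 -0.32276002  0.0405    ] tool mm [ 76.78579114  48.51185341 178.19996622]
```

```bash
python3 -m jog '47 -3 40 0 0 0 0; 47 -4 40 0 0 0 0; 0 0 40 0 0 0 0; 0 0 20 0 0 0 0; 0 0 0 0 0 0 0; 0 0 0 0 0 0 0'
python3 - <<'E'
from h import *
a=capture('wrist')['color'][100:360,180:460,::-1];b=capture('side')['color'][210:330,300:450,::-1]
cv2.imwrite('pics/w7.png',np.hstack([cv2.resize(a,(400,372)),cv2.resize(b,(400,372))]))
E
```

```text
time_s: 11.92
position: [0.538, -0.2706, 0.0805]
tcp_rot: [[0.996, -0.085, 0.001], [-0.085, -0.996, -0.001], [0.001, 0.001, -1.0]]
force: [0.4, -0.3, 0.1]
opening: 0.006
grasp_force: 0.0
```

View pics/w7.png

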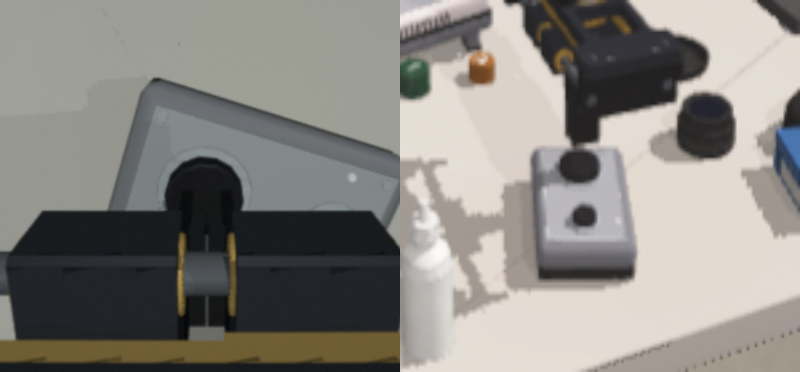

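The fingers (207) are centred over the large button (204) and well clear of the small one. Pressing.

```bash
python3 -m jog '0 0 10 0 0 0 0; 0 0 6 0 0 0 0; 0 0 3 0 0 0 0; 0 0 3 0 0 0 0; 0 0 2 0 0 0 0; 0 0 0 0 0 0 0'
```

```text
time_s: 12.78
position: [0.5371, -0.2707, 0.0568]
tcp_rot: [[0.996, -0.086, -0.0], [-0.086, -0.996, -0.0], [-0.0, 0.0, -1.0]]
force: [-2.2, 1.3, 8.8]
opening: 0.006
grasp_force: 4.8
```

On the stop; a touch more, then straight up and away.

```bash
python3 -m jog '0 0 0.7 0 0 0 0; 0 0 0 0 0 0 0'; python3 -m jog '0 0 -3 0 0 0 0; 0 0 -10 0 0 0 0; 0 0 -40 0 0 0 0; 0 0 -50 0 0 0 0; -45 0 -50 0 0 0 0; -45 0 0 0 0 0 0; 0 0 0 0 0 0 0; 0 0 0 0 0 0 0'
python3 - <<'E'
from h import *
print(read_state()['force'])
for c in ['wrist','scene','side']:
    p=capture(c)
    for n in ['release_pad','release_button_face','rocker_far_half','top_light_key_face','stage_light_key_face']:
        print(c,n,[(np.round(d['at'],4).tolist(),round(d['conf'],2)) for d in place_of(c,n)[:1]])
E
```

```text
time_s: 13.02
position: [0.5372, -0.2706, 0.0567]
tcp_rot: [[0.996, -0.086, -0.0], [-0.086, -0.996, -0.0], [-0.0, 0.0, -1.0]]
force: [-3.6, 2.4, 13.3]
opening: 0.007
grasp_force: 6.6
time_s: 14.02
position: [0.4516, -0.2638, 0.2046]
tcp_rot: [[0.996, -0.087, 0.002], [-0.087, -0.996, -0.001], [0.002, 0.001, -1.0]]
force: [0.3, -0.9, 0.5]
opening: 0.004
grasp_force: 0.0
[ 0.28617195 -0.94642431  0.46706416]
wrist release_pad [([0.5305, -0.2918, 0.0023], 0.93)]
wrist release_button_face [([0.5366, -0.2653, 0.0438], 0.71)]
wrist rocker_far_half []
wrist top_light_key_face []
wrist stage_light_key_face []
scene release_pad [([0.528, -0.2899, -0.0005], 0.59)]
scene release_button_face [([0.5359, -0.2716, 0.0405], 0.47)]
scene rocker_far_half [([0.5046, 0.1421, 0.0563], 0.59)]
scene top_light_key_face [([0.4799, 0.0793, 0.053], 0.42)]
scene stage_light_key_face [([0.4784, 0.027, 0.0594], 0.52)]
side release_pad [([0.5297, -0.2879, 0.0005], 0.75)]
side release_button_face [([0.5338, -0.2671, 0.0397], 0.52)]
side rocker_far_half [([0.5027, 0.1469, 0.0583], 0.43)]
side top_light_key_face []
side stage_light_key_face []
```

Everything reads as wanted: the position held while the force rose from 8.8 to 13.3 N (firm stop), and the button is back up.

```bash
python3 -c "from rig import *; print(hand_in())"
```

```text
the job is handed in; nothing more can be done
None
```

The job is done in the order asked and handed in after about 15 s: rocker on, top light key in with the stage key sprung out, and the release button pressed to its stop and back up, with no sign that the pad moved.

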